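Proof-load the clamp screw of a shelf stop

TASK

Before the boxes go back, prove that the clamp screw of the sliding shelf stop is tight. With closed fingertips push the middle of the torque wrench's grip clockwise (seen from above) through its free play, then load it to about 1.5 newton metres (12 N at the grip) and keep that for two seconds, never passing 2 newton metres (16 N) and without the screw turning. Then ease off and press the stop's thin upright plate with about 8 newtons for a second, along the rail and away from the card box on the left of the stop, to see that the stop does not slide; leave the wrench on the screw and disturb nothing else.

Things in the scene. Friction and masses are not known exactly. Their poses are not given: they have to be found in the camera images.
- shelf: White sheet-steel archive shelf lying on the bench, 240 mm (its x) by 620 mm (its y) by 30 mm high; fixed. Origin: centre of its underside; x points away from the robot at yaw 0, y along the shelf and its rail. A steel rail runs along y at x = -50 mm on its top. A 20 mm high lip runs along the far edge.
- stop: Aluminium sliding stop clamped on the rail; its axes are parallel to the shelf's. Origin: on the shelf's top (30 mm over the bench), straight below the clamp screw's axis. Block 50 x 60 x 30 mm (x, y, z) about the origin, and a 6 mm thick foot that runs to x = +110 mm. The clamp holds it against far more than 8 N.
- screw: Clamp screw standing upright on the stop, with a 32 mm collar and a dark hex head inside the wrench's ring. Origin: on its axis, 60 mm over the bench. Its z is up; it stands at a different angle every time and it must not turn. Firmly clamped: it slips at about 2.6 N m.
- screw_tab (a point): Outer end of the small tab on the screw's collar, 26 mm from the screw's axis, 64 mm over the bench; shows whether the screw turns.
- wrench: Torque wrench on the screw, lying level: steel ring 42 mm in diameter (top 93 mm over the bench), bar and grip along its -x. Origin as the screw's. Clockwise it first swings freely (under 1 N at the grip) by some 0.3 to 0.9 rad, to a point that differs every time and must be felt; then it drives the screw through its spring, which gives about 1 mm per N at the grip.
- handle: Black rubber grip of the wrench, a level cylinder 24 mm in diameter and 75 mm long, in line with the bar. Origin: its middle, 125 mm from the screw's axis and 85 mm over the bench; its x points along the bar to the axis. Sideways (tangential) force at its middle times 0.125 m is the torque: 12 N for 1.5 N m, 16 N for 2 N m.
- plate: Thin upright steel plate on the stop's foot: 70 mm (x) by 4 mm (y) by 100 mm high, its axes parallel to the shelf's. Origin: centre of its lower edge, 36 mm over the bench, 65 mm behind the screw's axis (stop's x = +65 mm, y = 0). It is springy: it gives about 1 mm per 3 N along y.
- plate_face (a point): Point to press, on the plate's face that looks to +y of the shelf (the robot's left, towards the nearest card box): 80 mm above the plate's lower edge, 116 mm over the bench. Press here towards -y of the shelf.
- cardbox_near: White card-index box standing loose on the shelf to the left (+y) of the stop, 134 x 89 x 95 mm high, 0.9 kg; at least 80 mm clear of the plate. Origin: centre of its underside. Bystander.
- cardbox_end: Same card box, standing loose on the shelf to the right (-y) of the stop. Bystander.
- pencil_pot: Grey pot on the bench, 72 mm in diameter, 95 mm high, origin at the centre of its underside. Bystander.
- hole_punch: Black and steel hole punch on the bench, 100 x 55 x 60 mm high, origin at the centre of its underside. Bystander.

How it is judged (in metres and radians):
On the way, in this order (a step that is already met when the one before it is completed fails the run):
1. the fingers load the wrench's grip clockwise with 9 to 16 N for a second (contact force between the fingers and handle between 9 and 16 N and y of handle in the frame of screw above -0.04 m), for 1 s.
2. the wrench is eased off and the plate is pressed by the fingers away from the near card box with at least 4.5 N for half a second (contact force between the fingers and handle below 1 N and contact force between the fingers and plate above 4.5 N and y of plate_face in the frame of stop below 0.0006 m), for 0.5 s.
At the end, for the whole second after the job is handed in: The wrench is let go and at rest, the screw's tab (2 mm) and the stop (2 mm) are where they were, the plate has sprung back and is at rest (3 mm), and the card boxes (15 mm), pot and punch (20 mm) have not been moved (linear speed of each of handle, plate below 0.01 m/s and distance of each of screw_tab, stop from where it was at the start of the episode below 0.002 m and distance of plate from where it was at the start of the episode below 0.003 m and distance of each of cardbox_near, cardbox_end from where it was at the start of the episode below 0.015 m and distance of each of pencil_pot, hole_punch from where it was at the start of the episode below 0.02 m); the robot touches nothing.
It fails at once if the grip is loaded with more than 17 N (contact force between the fingers and handle above 17 N).
It fails at once if the screw turns (its tab moves 2 mm) (distance of screw_tab from where it was at the start of the episode above 0.002 m).
It fails at once if the stop slides 2 mm (distance of stop from where it was at the start of the episode above 0.002 m).
It fails at once if the plate is pressed with 20 N or more (contact force between the fingers and plate above 20 N).
It fails at once if a card box is pushed 15 mm, or the pot or punch 20 mm (distance of any of cardbox_near, cardbox_end from where it was at the start of the episode above 0.015 m or distance of any of pencil_pot, hole_punch from where it was at the start of the episode above 0.02 m).
It also fails if it takes over 72 s, if anything falls off the work surface, if the arm or the gripper's body presses on something with over 40 N, if the wrist force passes 120 N, or if a joint passes its speed limit or range.

ROBOT

A 6-joint arm with a two-finger parallel gripper is mounted at the origin on the work surface. World frame = base frame: x ahead of the robot, y to its left, z up, the work surface at z = 0. Lengths are in mm, angles in rad, forces in N, time in s.
With the tool pointing down it reaches from about 275 to 725 mm from the base axis. Payload 15.9 kg.
Tool frame: the origin (TCP) lies between the finger pads; the fingertips stand 11 mm ahead of it and the grasp point (between the pads) lies 8 mm behind it; z points along the fingers, y is the line along which they close (so a half turn about z gives the same grasp; the last joint's range is limited). The gripper opens to 85 mm and grips with 20 to 120 N. Pads are 22 mm wide; open, the fingers measure 114 mm over their backs; the gripper's body (76 mm by 85 mm) begins 54 mm behind the grasp point. The pads swing forward as they close: fully open they stand 13 mm farther back than shut.
Start: joints at [1.148, 0.213, -0.034, 1.323, 0, 1.571], TCP at [205.15, 455.959, 242.306] pointing down, gripper open.
Joint ranges: [-2.98, 2.98], [-0.74, 1.72], [-1.14, 1.35], [-2.1, 2.04], [-1.57, 1.44], [-3.14, 3.14]. Speed limits (rad/s): [1.89, 1.89, 2.39, 2.57, 3.14, 3.14].

INTERFACE

Orientations are given as [roll, pitch, yaw] about the fixed x, y, z axes, in that order (R = Rz(yaw) Ry(pitch) Rx(roll)).
In Python, from station import * gives the robot as it stands.
- The arm moves only by the tool servo_tool, never from a script. Its argument "steps" is a list of rows, each a list of 7 numbers: the shift along the tool's x, y, z in m, then the turn, a rotation vector about the tool's x, y, z in degrees, then the gripper command: -1 is fully open, 1 is shut, values between are in proportion. A call has 1 to 12 rows; each row is the pose to reach, as a shift and turn from the pose commanded when the call began, along the tool's axes at that moment; what a row does not reach only later rows make up. A row lasts 1/8 s, in which the tool goes at most 62.5 mm and 10.7 degrees, less where a joint would pass 70% of its speed; a pose out of reach is approached as far as the arm can. A call with a gripper value outside its range is refused whole. The fingers move at their own pace and stop on an object; "squeeze" is the grip in N (left out, the last holds). Time passes only in rows, so rows that repeat a pose let the fingers close. It gives the time, the measured TCP pose, the force, the opening and the grip force at its end, in the units of the state.
- state(): the state, without advancing time (a new reading comes with each control period).
- read_camera(name): name is "scene" or "top"; returns a dict with "image" (384x512x3 uint8, blue, green, red), "range_z" (384x512 float32, mm along the optical axis (not along the pixel's ray), 0 where there is no reading), "fovy" (degrees; the focal length in pixels is half the picture's height over the tangent of half this angle, whatever the lens; pixels are square), "cx", "cy" (the principal point, pixels), "xyz" and "attitude" of the camera in the world. Camera axes: x right, y up, looking along -z (the intrinsics and any distortion apply to the point x, -y, -z); pixel columns grow to the right and rows downward; lengths in mm; the calibration is good to about 2 mm. A picture is of the moment at which its call begins.
- close_job(): hands the job in; it is judged then, once.
The state is a dict: "time_s": time; "joint_positions": joint angles; "joint_vel": joint speeds; "effort": joint torques, N m; "ee_pos": TCP position; "tcp_rot": TCP orientation; "ft_force": force on the tool from outside, world axes, zero at the start; "ft_torque": the same for the moment, N m; "width": finger opening in mm; "grip_force": force on a finger pad.
Only numpy, scipy, OpenCV 4.12 (cv2) and the standard library are available. Lean on these libraries where they do the work, as an engineer would, in place of code of your own. Each camera call takes 0.05 s, during which the arm holds its last target. There are 200 camera calls.

## Working session

There is one attempt and no reset: what is moved stays moved. The work goes in short steps, Python scripts to look and compute and a tool call to move; the robot and the scene stay as the last step left them, time stands still between calls to the robot, and variables do not carry over. Pictures are saved under pics/ and viewed, at most 10 in all, crops included, and the job is handed in when it is done.

Besides the shell and the picture viewer there is one more tool, called after "Call:" by a JSON object that holds its "fn" and its "kwargs". servo_tool: Moves the arm, as the interface text tells. Its arguments: {"type":"object","properties":{"steps":{"type":"array"},"squeeze":{"type":"number"}},"required":["steps"]}

```bash
mkdir -p pics; ls; cat > h.py <<'E'
from station import *
import numpy as np, cv2
from scipy.spatial.transform import Rotation as R
def cloud(c):
    h,w=c["range_z"].shape; f=h/2/np.tan(np.radians(c["fovy"])/2)
    v,u=np.mgrid[0:h,0:w]; z=c["range_z"]
    P=np.dstack([(u-c["cx"])/f*z,-(v-c["cy"])/f*z,-z])
    a=np.array(c["attitude"])
    M=R.from_euler("xyz",a).as_matrix() if a.size==3 else (a if a.shape==(3,3) else None)
    X=P@M.T+np.array(c["xyz"]); X[z==0]=np.nan
    return X
E
python3 - <<'E'
from h import *
print(state())
for n in("scene","top"):
    c=read_camera(n); cv2.imwrite(f"pics/{n}0.png",c["image"]); print({k:v for k,v in c.items() if k not in("image","range_z")})
    X=cloud(c); np.save(n+"0.npy",X); print(np.nanmin(X.reshape(-1,3),0),np.nanmax(X.reshape(-1,3),0), np.nanmedian(X[...,2]))
E
```

```text
pics
{'time_s': 0.0, 'joint_positions': array([ 1.14800623e+00,  2.13343964e-01, -3.50761069e-02,  1.32349690e+00,
        2.97977330e-05,  1.57078868e+00]), 'joint_vel': array([ 0.00031262, -0.00118518,  0.0008198 , -0.00056404, -0.00047495,
        0.00029282]), 'effort': array([-2.61304718e-03, -6.86171079e+01,  4.87119770e+01,  1.74184662e-02,
       -8.71000066e-05, -4.74965560e-06]), 'ee_pos': array([205.00712379, 455.67122004, 241.81549837]), 'tcp_rot': array([-3.14047201e+00, -2.98062836e-05,  2.71881017e+00]), 'ft_force': array([0.74814343, 1.09612421, 0.21632414]), 'ft_torque': array([0.00761436, 0.00204981, 0.00069413]), 'grip_force': 0.0, 'width': 85.43639626164239}
{'fovy': 54.797345499396805, 'cx': 251.39437320550803, 'cy': 190.67431362535368, 'xyz': array([1389.54823455,  -11.85297982,  904.43654689]), 'attitude': array([ 0.80853814, -0.00732449,  1.55983861])}
[-2091.05376038 -1914.8853155   -773.28689899] [ 952.44184329 2434.68353295  576.09803978] 0.15935660287317432
{'fovy': 51.35945528084517, 'cx': 253.48910002241035, 'cy': 191.07730953800197, 'xyz': array([ 274.48136816,    3.1331697 , 1305.43032244]), 'attitude': array([ 0.19812878,  0.01786239, -1.58708067])}
[ -221.49071744 -1469.9675764   -778.1673378 ] [1869.28767151 1511.84970612  764.81989041] -1.6648461758441044
```

```bash
sleep 1
```

```text
(no output)
```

View pics/scene0.png

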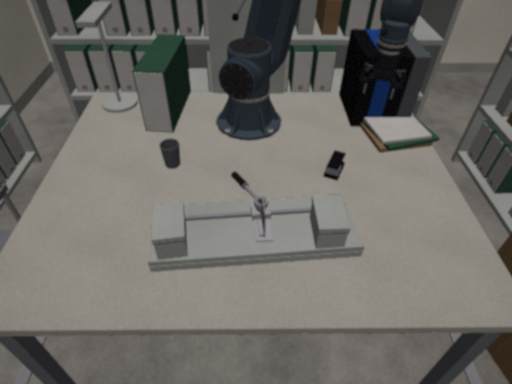

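View pics/top0.png

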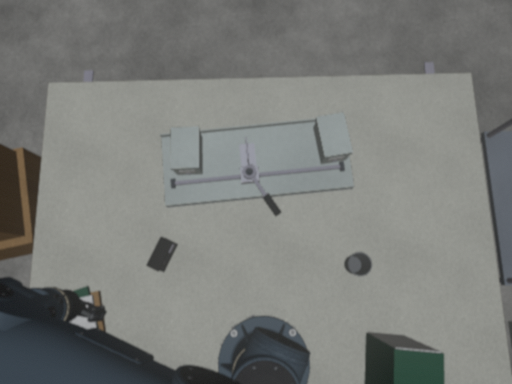

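The top view shows the stop and screw at about (249,172) px, with the grip from (262,193) to (280,213), pointing towards the robot and to its right. Clockwise therefore moves the grip towards +y (left in the image). The near box is at about (185,150), and the plate is edge-on at (247,150).

```bash
python3 - <<'E'
from h import *
X=np.load("top0.npy"); S=np.load("scene0.npy")
img=cv2.imread("pics/top0.png")
big=cv2.resize(img[100:225,150:360],None,fx=3.8,fy=3.8,interpolation=cv2.INTER_CUBIC); cv2.imwrite("pics/topc.png",big)
def pr(n,m,A): 
    P=A[m]; print(n,len(P),"med",np.nanmedian(P,0).round(1),"min",np.nanmin(P,0).round(1),"max",np.nanmax(P,0).round(1))
def box(A,x0,x1,y0,y1,z0,z1): return (A[...,0]>x0)&(A[...,0]<x1)&(A[...,1]>y0)&(A[...,1]<y1)&(A[...,2]>z0)&(A[...,2]<z1)
for (u,v) in [(249,172),(271,204),(165,204),(351,186),(185,150),(333,140),(162,136),(162,254),(357,264),(173,183),(341,166),(247,145)]: print((u,v),X[v,u].round(1))
for n,A in(("top",X),("scene",S)):
    # shelf surface -> rectangle
    m=box(A,300,760,-400,400,22,36); P=A[m][:,:2].astype(np.float32)
    print(n,"shelf rect",cv2.minAreaRect(P))
    m=box(A,300,760,-400,400,105,145); pr(n+" z105-145",m,A)
    P=A[m]; print(n,"plate top fit",P[P[:,2]>60][:40].round(0).tolist() if len(P)<60 else len(P))
    # boxes top
    for s in(1,-1):
        m=box(A,300,760,min(0,s*400),max(0,s*400),119,131)
        if m.sum()>20: print(n,"box",s,cv2.minAreaRect(A[m][:,:2].astype(np.float32)),m.sum())
    m=box(A,300,560,-150,150,78,104); P=A[m]; pr(n+" wrench",m,A)
    print(cv2.fitLine(P[:,:2].astype(np.float32),cv2.DIST_HUBER,0,.01,.01).ravel())
E
```

```text
(249, 172) [579.3  33.9  93.2]
(271, 204) [475.9 -32.2  97.2]
(165, 204) [494.  310.3  28.9]
(351, 186) [ 542.3 -296.6   26. ]
(185, 150) [645.8 230.  123.9]
(333, 140) [ 666.8 -227.   127.4]
(162, 136) [720.8 322.8  44.8]
(162, 254) [331.8 307.7  60.7]
(357, 264) [ 292.1 -304.4    4.3]
(173, 183) [560.8 283.2  40.7]
(341, 166) [ 605.2 -263.9   45.5]
(247, 145) [687.6  40.8  31.5]
top shelf rect ((519.810302734375, 8.3753662109375), (468.25140380859375, 627.209716796875), 2.7318215370178223)
top z105-145 2549 med [666.6  38.3 123.7] min [ 586.8 -284.1  105. ] max [755.9 278.6 138.7]
top plate top fit 2549
top box 1 ((655.28515625, 156.98583984375), (135.2783966064453, 242.30111694335938), 0.4162585437297821) 1165
top box -1 ((686.2136840820312, -231.73223876953125), (134.73831176757812, 89.48739624023438), 8.268366813659668) 1164
top wrench 266 med [489.1 -23.7  91.9] min [440.7 -59.6  78.6] max [558.1  25.1  99.7]
[  0.8444855   0.5355784 497.99887   -18.446976 ]
scene shelf rect ((529.9119262695312, 5.820068359375), (459.93756103515625, 650.4660034179688), 0.021499820053577423)
scene z105-145 2539 med [ 684.5 -181.1  125.2] min [ 590.5 -286.   105. ] max [759.9 275.4 138.3]
scene plate top fit 2539
scene box 1 ((658.9885864257812, 154.27365112304688), (134.4127197265625, 240.95230102539062), 0.6758366227149963) 1090
scene box -1 ((689.296630859375, -234.3379364013672), (136.52621459960938, 89.12996673583984), 8.768708229064941) 1169
scene wrench 201 med [500.8 -26.7  92.1] min [447.  -63.8  78.6] max [558.4  20.8 100.1]
[  0.8154116    0.57888156 502.404      -25.856125  ]
```

View pics/topc.png

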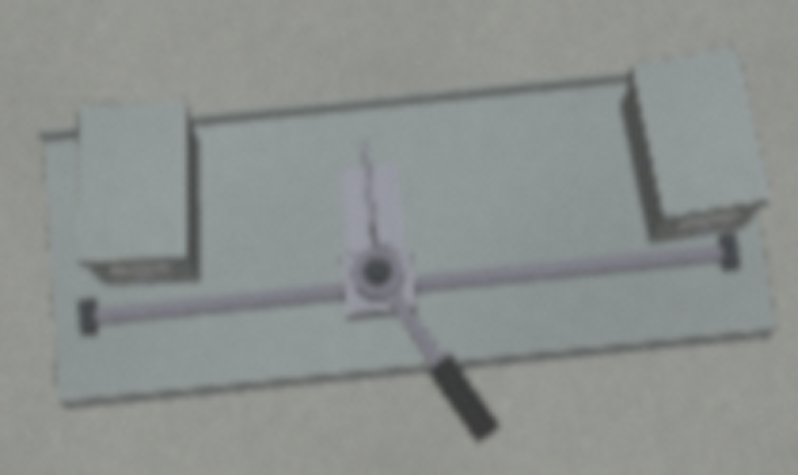

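The crop shows the ring and screw at the centre, the grip running down-right, and the plate as a thin line above the screw.

```bash
python3 - <<'E'
from h import *
yaw=0.081; ex=np.array([np.cos(yaw),np.sin(yaw)]); ey=np.array([-ex[1],ex[0]])
def box(A,x0,x1,y0,y1,z0,z1): return (A[...,0]>x0)&(A[...,0]<x1)&(A[...,1]>y0)&(A[...,1]<y1)&(A[...,2]>z0)&(A[...,2]<z1)
for n in("top","scene"):
    A=np.load(n+"0.npy")
    P=A[box(A,590,720,0,80,70,142)]; 
    print(n,"plate",len(P)); q=P[:,:2]; print(" along",np.percentile(q@ex,[0,5,50,95,100]).round(1)," across",np.percentile(q@ey,[0,5,25,50,75,95,100]).round(1),"z",np.percentile(P[:,2],[5,50,95]).round(0))
    if len(P)>5: print(cv2.fitLine(q.astype(np.float32),cv2.DIST_HUBER,0,.01,.01).ravel())
    P=A[box(A,545,615,0,70,89,97)]; print(n,"ring",len(P),cv2.minEnclosingCircle(P[:,:2].astype(np.float32)),P.mean(0).round(1))
    P=A[box(A,420,535,-100,20,88,101)]; print(n,"grip",len(P),cv2.minAreaRect(P[:,:2].astype(np.float32)),np.percentile(P[:,2],[5,50,95]))
    P=A[box(A,560,760,100,320,120,131)]; print(n,"near box",cv2.minAreaRect(P[:,:2].astype(np.float32)))
    I=cv2.imread(f"pics/{n}0.png").max(2); d=(I<70)&box(A,400,560,-120,60,60,110); P=A[d]; print(n,"dark grip",d.sum(),cv2.minAreaRect(P[:,:2].astype(np.float32)),P.mean(0))
E
```

```text
top plate 80
 along [589.3 591.8 603.7 676.  681.4]  across [-32.8 -24.5 -14.7 -12.9 -11.1  -1.4   4.7] z [ 80.  94. 137.]
[9.9611330e-01 8.8081285e-02 6.2886334e+02 3.8074600e+01]
top ring 117 ((579.2874755859375, 21.452255249023438), 36.05936813354492) [579.3  33.6  92.2]
top grip 192 ((489.4363708496094, -24.531009674072266), (105.88866424560547, 22.768569946289062), 32.269561767578125) [88.77052286 93.69427013 97.06516732]
top near box ((654.6856689453125, 233.46096801757812), (135.4302978515625, 88.5435791015625), 0.5912399888038635)
top dark grip 105 ((475.62359619140625, -34.223968505859375), (63.12826156616211, 16.627384185791016), 30.696510314941406) [475.98985956 -33.80073221  94.40803029]
scene plate 159
 along [591.  592.9 633.3 683.8 686.6]  across [-34.7 -31.6 -17.8 -17.2 -15.5  -3.3   3.4] z [ 76.  94. 137.]
[9.9286991e-01 1.1920285e-01 6.4775916e+02 3.5358002e+01]
scene ring 117 ((573.0657958984375, 26.366798400878906), 34.338993072509766) [579.1  27.3  92.9]
scene grip 136 ((492.7264404296875, -28.201866149902344), (107.37357330322266, 23.847564697265625), 33.095088958740234) [89.35976926 94.2588364  98.74569823]
scene near box ((657.924560546875, 230.0145263671875), (134.07171630859375, 89.45594787597656), 0.6758365035057068)
scene dark grip 84 ((483.273193359375, -38.613311767578125), (66.45780944824219, 16.707855224609375), 33.42952346801758) [482.39485322 -40.32441225  94.03884014]
```

Averaging the two cameras gives these values:

| Item | Value |
|---|---|
| Screw | (578.5, 32) |
| Grip middle | (478, -36), radius 121 mm (125 expected) |
| Wrench yaw | about 0.59 rad |
| Shelf yaw | about 0.081 rad |
| Plate centre | (643, 37) |

First I'll move behind the grip on its counter-clockwise side, with the fingers shut.

Call:
{"fn": "servo_tool", "kwargs": {"steps": [[-0.12, -0.09, 0, 0, 0, -10, 1], [-0.24, -0.18, 0, 0, 0, -20, 1], [-0.36, -0.27, 0.02, 0, 0, -30, 1], [-0.487, -0.359, 0.05, 0, 0, -40, 1], [-0.487, -0.359, 0.09, 0, 0, -50, 1], [-0.487, -0.359, 0.09, 0, 0, -58, 1], [-0.487, -0.359, 0.09, 0, 0, -58, 1], [-0.487, -0.359, 0.09, 0, 0, -58, 1], [-0.487, -0.359, 0.09, 0, 0, -58, 1], [-0.487, -0.359, 0.09, 0, 0, -58, 1], [-0.487, -0.359, 0.09, 0, 0, -58, 1], [-0.487, -0.359, 0.09, 0, 0, -58, 1]], "squeeze": 20}}

```text
time_s: 1.6
ee_pos: [502.1, -73.3, 151.1]
tcp_rot: [3.141, -0.002, -2.555]
ft_force: [-0.9, 0.6, -0.4]
width: -0.0
grip_force: 0.0
```

Call:
{"fn": "servo_tool", "kwargs": {"steps": [[0, 0, 0.03, 0, 0, 0, 1], [0, 0, 0.06, 0, 0, 0, 1], [0, 0, 0.075, 0, 0, 0, 1], [0, 0, 0.075, 0, 0, 0, 1], [0, 0, 0.075, 0, 0, 0, 1], [0, 0, 0.075, 0, 0, 0, 1]]}}

```text
time_s: 2.35
ee_pos: [502.6, -71.2, 78.3]
tcp_rot: [-3.141, 0.001, -2.552]
ft_force: [-0.3, 0.8, -0.2]
width: -0.3
grip_force: 0.0
```

```bash
python3 - <<'E'
from h import *
s=state(); print(s["time_s"],s["joint_positions"].round(2),s["ft_force"],s["ee_pos"])
c=read_camera("top"); s=read_camera("scene")
a=cv2.resize(c["image"][140:240,200:340],(560,400)); b=cv2.resize(s["image"][150:250,210:310],(400,400)) 
cv2.imwrite("pics/p1.png",cv2.resize(np.hstack([a,b]),(800,333)))
E
```

```text
2.35 [-0.14  0.32 -0.32  0.93 -0.   -0.73] [-0.28137377  0.84250325 -0.15320271] [502.61177628 -71.24930792  78.28484042]
```

View pics/p1.png

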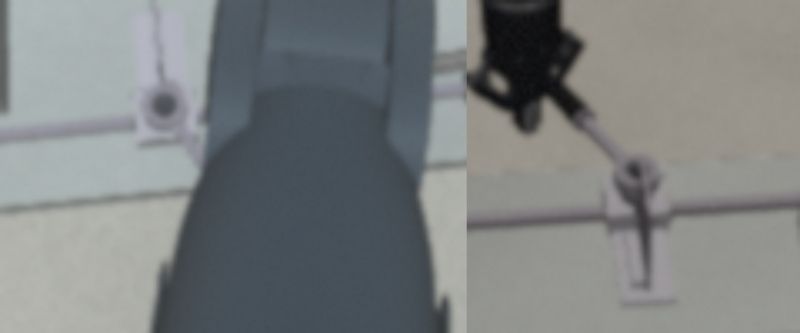

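The fingers stand next to the grip on its counter-clockwise side, as planned. Now I'll push slowly along the arc.

Call:
{"fn": "servo_tool", "kwargs": {"steps": [[0, 0.003, 0.002, 0, 0, 0, 1], [0, 0.006, 0.002, 0, 0, 0, 1], [0, 0.009, 0.002, 0, 0, 0, 1], [0, 0.012, 0.002, 0, 0, 0, 1], [0, 0.0145, 0.002, 0, 0, 0, 1], [0.0005, 0.017, 0.002, 0, 0, 1, 1], [0.001, 0.0195, 0.002, 0, 0, 2, 1], [0.001, 0.022, 0.002, 0, 0, 3, 1], [0.0015, 0.0245, 0.002, 0, 0, 4, 1], [0.002, 0.027, 0.002, 0, 0, 5, 1], [0.002, 0.03, 0.002, 0, 0, 6, 1], [0.002, 0.03, 0.002, 0, 0, 6, 1]]}}

```text
time_s: 3.95
ee_pos: [483.5, -47.3, 75.3]
tcp_rot: [3.142, -0.0, -2.657]
ft_force: [-0.1, -1.3, 0.1]
width: 0.3
grip_force: 0.2
```

Call:
{"fn": "servo_tool", "kwargs": {"steps": [[0.0005, 0.003, 0, 0, 0, 1.4, 1], [0.001, 0.006, 0, 0, 0, 2.8, 1], [0.0015, 0.0095, 0, 0, 0, 4.2, 1], [0.002, 0.0125, 0, 0, 0, 5.7, 1], [0.0025, 0.016, 0, 0, 0, 7.2, 1], [0.0025, 0.019, 0, 0, 0, 8.6, 1], [0.0025, 0.019, 0, 0, 0, 8.6, 1], [0.0025, 0.019, 0, 0, 0, 8.6, 1]]}}

```text
time_s: 4.95
ee_pos: [472.5, -31.8, 75.3]
tcp_rot: [3.141, -0.0, -2.807]
ft_force: [0.3, 0.3, -0.3]
width: -0.3
grip_force: 0.1
```

Call:
{"fn": "servo_tool", "kwargs": {"steps": [[0.0005, 0.003, 0, 0, 0, 1.2, 1], [0.001, 0.0055, 0, 0, 0, 2.5, 1], [0.0015, 0.008, 0, 0, 0, 3.7, 1], [0.0015, 0.008, 0, 0, 0, 3.7, 1], [0.0015, 0.008, 0, 0, 0, 3.7, 1]]}}

```text
time_s: 5.58
ee_pos: [468.5, -24.7, 75.3]
tcp_rot: [3.142, -0.0, -2.871]
ft_force: [-0.1, 0.0, -0.7]
width: -0.3
grip_force: 0.1
```

```bash
python3 - <<'E'
from h import *
for n in("scene","top"):
    c=read_camera(n);A=cloud(c);I=c["image"].max(2);s=state()
    m=(A[...,0]>400)&(A[...,0]<575)&(A[...,1]>-60)&(A[...,1]<60)&(A[...,2]>84)&(A[...,2]<101)
    P=A[m]; print(n,m.sum(),cv2.fitLine(P[:,:2].astype(np.float32),cv2.DIST_HUBER,0,.01,.01).ravel() if len(P)>5 else 0,s["ft_force"].round(1),s["ee_pos"].round(1))
    cv2.imwrite(f"pics/q_{n}.png",c["image"])
c=cv2.imread("pics/q_scene.png")[140:260,200:320]; cv2.imwrite("pics/p2.png",cv2.resize(c,(600,600),interpolation=cv2.INTER_CUBIC))
E
```

```text
scene 198 [9.2452735e-01 3.8111573e-01 5.1257141e+02 8.4827785e+00] [ 0.6  0.1 -0. ] [468.5 -24.7  75.3]
top 0 0 [ 0.7 -0.8  0.3] [468.5 -24.7  75.3]
```

View pics/p2.png

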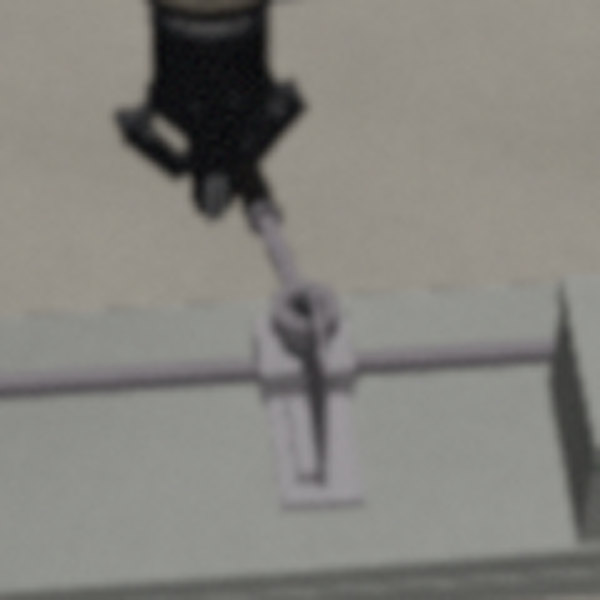

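The wrench has swung with the fingers and the force is still negligible. I'll go on in 8 mm steps.

Call:
{"fn": "servo_tool", "kwargs": {"steps": [[0.0005, 0.003, 0, 0, 0, 1.2, 1], [0.001, 0.0055, 0, 0, 0, 2.5, 1], [0.0015, 0.008, 0, 0, 0, 3.7, 1], [0.0015, 0.008, 0, 0, 0, 3.7, 1], [0.0015, 0.008, 0, 0, 0, 3.7, 1]]}}

```text
time_s: 6.3
ee_pos: [464.9, -17.4, 75.3]
tcp_rot: [3.142, -0.0, -2.936]
ft_force: [0.5, -0.2, -0.2]
width: -0.0
grip_force: 0.1
```

Call:
{"fn": "servo_tool", "kwargs": {"steps": [[0.0005, 0.003, 0, 0, 0, 1.2, 1], [0.001, 0.0055, 0, 0, 0, 2.5, 1], [0.0015, 0.008, 0, 0, 0, 3.7, 1], [0.0015, 0.008, 0, 0, 0, 3.7, 1], [0.0015, 0.008, 0, 0, 0, 3.7, 1]]}}

```text
time_s: 6.92
ee_pos: [461.8, -9.9, 75.3]
tcp_rot: [3.142, 0.0, -3.0]
ft_force: [0.2, -0.0, -0.1]
width: -0.2
grip_force: 0.1
```

Call:
{"fn": "servo_tool", "kwargs": {"steps": [[0.0005, 0.003, 0, 0, 0, 1.2, 1], [0.001, 0.0055, 0, 0, 0, 2.5, 1], [0.0015, 0.008, 0, 0, 0, 3.7, 1], [0.0015, 0.008, 0, 0, 0, 3.7, 1], [0.0015, 0.008, 0, 0, 0, 3.7, 1]]}}

```text
time_s: 7.55
ee_pos: [459.2, -2.1, 75.3]
tcp_rot: [3.142, 0.0, -3.065]
ft_force: [0.1, -1.9, 0.4]
width: 0.2
grip_force: 0.1
```

Call:
{"fn": "servo_tool", "kwargs": {"steps": [[0.0005, 0.002, 0, 0, 0, 1, 1], [0.0005, 0.003, 0, 0, 0, 1.4, 1], [0.0005, 0.003, 0, 0, 0, 1.4, 1], [0.0005, 0.003, 0, 0, 0, 1.4, 1]]}}

```text
time_s: 8.05
ee_pos: [458.4, 0.8, 75.3]
tcp_rot: [3.142, -0.0, -3.09]
ft_force: [-0.1, -1.1, 0.6]
width: 0.3
grip_force: 0.3
```

Call:
{"fn": "servo_tool", "kwargs": {"steps": [[0.0005, 0.003, 0, 0, 0, 1.2, 1], [0.001, 0.005, 0, 0, 0, 2.3, 1], [0.001, 0.006, 0, 0, 0, 2.8, 1], [0.001, 0.006, 0, 0, 0, 2.8, 1], [0.001, 0.006, 0, 0, 0, 2.8, 1]]}}

```text
time_s: 8.68
ee_pos: [457.1, 6.7, 75.3]
tcp_rot: [-3.142, -0.0, -3.138]
ft_force: [-0.3, -0.3, -0.7]
width: -0.0
grip_force: 0.4
```

Call:
{"fn": "servo_tool", "kwargs": {"steps": [[0.0005, 0.003, 0, 0, 0, 1.2, 1], [0.001, 0.0055, 0, 0, 0, 2.5, 1], [0.0015, 0.008, 0, 0, 0, 3.7, 1], [0.0015, 0.008, 0, 0, 0, 3.7, 1], [0.0015, 0.008, 0, 0, 0, 3.7, 1]]}}

```text
time_s: 9.3
ee_pos: [455.7, 14.6, 75.3]
tcp_rot: [-3.141, 0.0, 3.079]
ft_force: [-0.2, -5.1, 0.1]
width: -0.4
grip_force: 2.9
```

The force is now 5 N, so the free play has ended. I'll add 3.5 mm and re-read.

Call:
{"fn": "servo_tool", "kwargs": {"steps": [[0, 0.001, 0, 0, 0, 0.4, 1], [0.0005, 0.002, 0, 0, 0, 0.8, 1], [0.0005, 0.0035, 0, 0, 0, 1.2, 1], [0.0005, 0.0035, 0, 0, 0, 1.2, 1], [0.0005, 0.0035, 0, 0, 0, 1.2, 1]]}}

```text
time_s: 9.93
ee_pos: [455.3, 17.8, 75.3]
tcp_rot: [-3.14, 0.0, 3.058]
ft_force: [-0.7, -7.7, 0.9]
width: 0.2
grip_force: 4.0
```

```bash
python3 - <<'E'
from h import *
F=[]
for i in range(4): read_camera("scene"); F.append(state()["ft_force"])
F=np.array(F); print(F.round(1),F.mean(0).round(2))
E
```

```text
[[-0.5 -7.4 -0.1]
 [-0.8 -7.3  0.8]
 [-0.9 -8.2 -0.1]
 [-1.3 -6.8  0.2]] [-0.86 -7.41  0.18]
```

Call:
{"fn": "servo_tool", "kwargs": {"steps": [[0, 0.001, 0, 0, 0, 0.4, 1], [0, 0.002, 0, 0, 0, 0.8, 1], [0.0005, 0.003, 0, 0, 0, 1.2, 1], [0.0005, 0.0045, 0, 0, 0, 1.6, 1], [0.0005, 0.0045, 0, 0, 0, 1.6, 1], [0.0005, 0.0045, 0, 0, 0, 1.6, 1]]}}

```text
time_s: 10.88
ee_pos: [454.9, 22.0, 75.2]
tcp_rot: [-3.14, -0.0, 3.03]
ft_force: [-2.5, -9.6, 0.6]
width: 0.2
grip_force: 5.5
```

```bash
python3 - <<'E'
from h import *
F=[]
for i in range(4): read_camera("scene"); F.append(state()["ft_force"])
F=np.array(F); print(F.round(1),F.mean(0).round(2))
E
```

```text
[[ -2.4 -11.6   0.3]
 [ -2.  -11.    0.6]
 [ -2.5 -10.3   1.1]
 [ -1.9 -10.1  -0.1]] [ -2.2  -10.75   0.47]
```

Call:
{"fn": "servo_tool", "kwargs": {"steps": [[0, 0.001, 0, 0, 0, 0.4, 1], [0, 0.001, 0, 0, 0, 0.4, 1], [0, 0.001, 0, 0, 0, 0.4, 1], [0, 0.001, 0, 0, 0, 0.4, 1], [0, 0.001, 0, 0, 0, 0.4, 1], [0, 0.001, 0, 0, 0, 0.4, 1], [0, 0.001, 0, 0, 0, 0.4, 1], [0, 0.001, 0, 0, 0, 0.4, 1], [0, 0.001, 0, 0, 0, 0.4, 1], [0, 0.001, 0, 0, 0, 0.4, 1], [0, 0.001, 0, 0, 0, 0.4, 1], [0, 0.001, 0, 0, 0, 0.4, 1]]}}

```text
time_s: 12.58
ee_pos: [454.9, 23.0, 75.1]
tcp_rot: [-3.139, -0.001, 3.023]
ft_force: [-2.5, -11.2, 1.1]
width: 0.0
grip_force: 5.8
```

Call:
{"fn": "servo_tool", "kwargs": {"steps": [[0, 0, 0, 0, 0, 0, 1], [0, 0, 0, 0, 0, 0, 1], [0, 0, 0, 0, 0, 0, 1], [0, 0, 0, 0, 0, 0, 1], [0, 0, 0, 0, 0, 0, 1], [0, 0, 0, 0, 0, 0, 1], [0, 0, 0, 0, 0, 0, 1], [0, 0, 0, 0, 0, 0, 1]]}}

```text
time_s: 13.58
ee_pos: [454.9, 22.9, 75.1]
tcp_rot: [-3.139, -0.001, 3.023]
ft_force: [-3.6, -11.2, 1.0]
width: 0.2
grip_force: 5.8
```

```bash
python3 - <<'E'
from h import *
F=[]
for i in range(4): c=read_camera("scene"); F.append(state()["ft_force"])
F=np.array(F); print(F.round(1),F.mean(0).round(2))
cv2.imwrite("pics/p3.png",cv2.resize(c["image"][140:260,200:320],(600,600),interpolation=cv2.INTER_CUBIC))
E
```

```text
[[ -2.4 -11.2   0.6]
 [ -3.2 -11.5   1.6]
 [ -3.  -11.9   0.7]
 [ -2.3 -11.    1.3]] [ -2.71 -11.41   1.05]
```

View pics/p3.png

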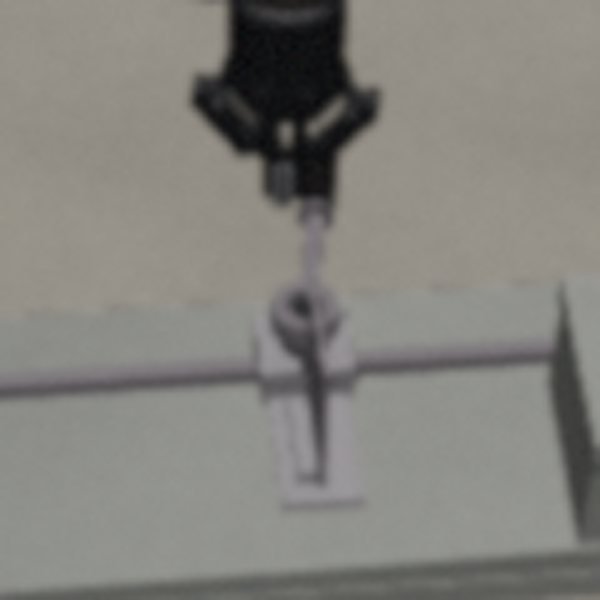

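The load was held at about 11.7 N for 2.5 s. Now I'll ease off slowly, back away and rise.

Call:
{"fn": "servo_tool", "kwargs": {"steps": [[0, -0.002, 0, 0, 0, 0, 1], [0, -0.004, 0, 0, 0, 0, 1], [0, -0.006, 0, 0, 0, 0, 1], [0, -0.008, 0, 0, 0, 0, 1], [0, -0.01, 0, 0, 0, 0, 1], [0, -0.012, 0, 0, 0, 0, 1], [0, -0.014, 0, 0, 0, 0, 1], [0, -0.017, 0, 0, 0, 0, 1], [0, -0.022, 0, 0, 0, 0, 1], [0, -0.03, 0, 0, 0, 0, 1], [0, -0.04, 0, 0, 0, 0, 1], [0, -0.04, 0, 0, 0, 0, 1]]}}

```text
time_s: 15.28
ee_pos: [450.5, -16.7, 75.3]
tcp_rot: [-3.142, -0.0, 3.023]
ft_force: [-0.0, 0.2, 0.3]
width: 0.2
grip_force: 0.0
```

Call:
{"fn": "servo_tool", "kwargs": {"steps": [[0, 0, -0.03, 0, 0, 0, 1], [0, 0, -0.06, 0, 0, 0, 1], [0, 0, -0.09, 0, 0, -4, 1], [0, 0, -0.1, 0, 0, -8, 1], [0, 0, -0.1, 0, 0, -11.4, 1], [0, 0, -0.1, 0, 0, -11.4, 1], [0, 0, -0.1, 0, 0, -11.4, 1]]}}

```text
time_s: 16.15
ee_pos: [450.5, -15.9, 175.1]
tcp_rot: [3.142, -0.0, -3.061]
ft_force: [-0.0, 0.3, 1.0]
width: -0.2
grip_force: 0.0
```

```bash
python3 - <<'E'
from h import *
s=state(); M=R.from_euler("xyz",s["tcp_rot"]).as_matrix(); print(s["ee_pos"],s["tcp_rot"],s["ft_force"])
print(M.T@(np.array([640.7,69.2,175])-s["ee_pos"]))
X=np.load("top0.npy"); c=read_camera("top"); A=cloud(c); cv2.imwrite("pics/t4.png",c["image"])
b=cv2.imread("pics/top0.png"); 
E
```

```text
[450.54520564 -15.93458588 175.13159224] [ 3.14151360e+00 -3.40137033e-04 -3.06140338e+00] [-0.00955175  0.31635009  0.95506583]
[-1.96363344e+02  6.96289677e+01  7.03064643e-02]
```

Next I'll move over beside the plate, still high, then descend to about z 113.

Call:
{"fn": "servo_tool", "kwargs": {"steps": [[-0.03, 0.02, 0, 0, 0, 0, 1], [-0.07, 0.04, 0, 0, 0, 0, 1], [-0.11, 0.06, 0, 0, 0, 0, 1], [-0.15, 0.07, 0, 0, 0, 0, 1], [-0.18, 0.07, 0, 0, 0, 0, 1], [-0.196, 0.07, 0, 0, 0, 0, 1], [-0.196, 0.07, 0, 0, 0, 0, 1], [-0.196, 0.07, 0.03, 0, 0, 0, 1], [-0.196, 0.07, 0.05, 0, 0, 0, 1], [-0.196, 0.07, 0.062, 0, 0, 0, 1], [-0.196, 0.07, 0.062, 0, 0, 0, 1], [-0.196, 0.07, 0.062, 0, 0, 0, 1]]}}

```text
time_s: 17.7
ee_pos: [640.6, 69.8, 114.3]
tcp_rot: [3.142, 0.001, -3.06]
ft_force: [-0.5, -0.1, -0.4]
width: 0.1
grip_force: 0.0
```

```bash
python3 - <<'E'
from h import *
F=[]
for i in range(3): c=read_camera("scene"); F.append(state()["ft_force"])
print(np.mean(F,0),state()["ee_pos"],state()["joint_positions"].round(2))
cv2.imwrite("pics/p5.png",cv2.resize(c["image"][140:260,200:320],(600,600),interpolation=cv2.INTER_CUBIC))
E
```

```text
[ 0.17982451 -0.31991823  0.32758957] [640.71896012  69.8257185  114.09489721] [ 0.11  0.56  0.14  1.16 -0.    0.03]
```

View pics/p5.png

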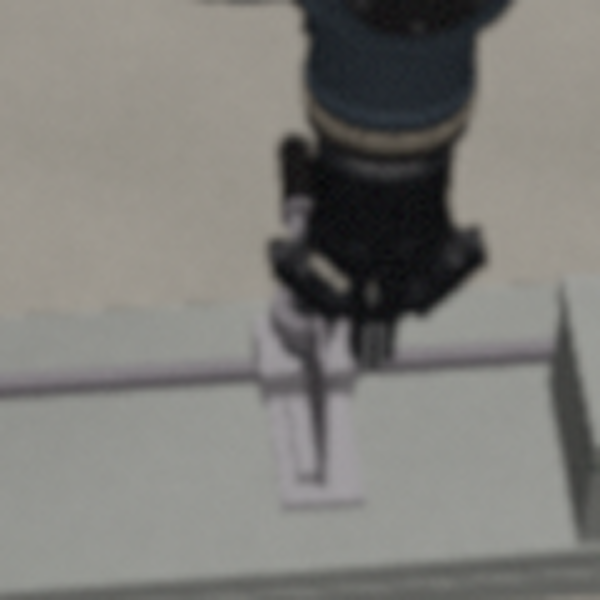

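The fingers stand to the +y side of the plate at its height. I'll approach in small steps.

Call:
{"fn": "servo_tool", "kwargs": {"steps": [[0, -0.003, -0.003, 0, 0, 0, 1], [0, -0.006, -0.003, 0, 0, 0, 1], [0, -0.009, -0.003, 0, 0, 0, 1], [0, -0.011, -0.003, 0, 0, 0, 1], [0, -0.011, -0.003, 0, 0, 0, 1], [0, -0.011, -0.003, 0, 0, 0, 1]]}}

```text
time_s: 18.6
ee_pos: [641.2, 58.8, 116.3]
tcp_rot: [-3.142, -0.0, -3.06]
ft_force: [0.3, -0.8, 0.4]
width: -0.1
grip_force: 0.0
```

Call:
{"fn": "servo_tool", "kwargs": {"steps": [[0, -0.001, 0, 0, 0, 0, 1], [0, -0.002, 0, 0, 0, 0, 1], [0, -0.0025, 0, 0, 0, 0, 1], [0, -0.0025, 0, 0, 0, 0, 1]]}}

```text
time_s: 19.1
ee_pos: [641.4, 56.3, 116.3]
tcp_rot: [-3.142, -0.0, -3.06]
ft_force: [0.2, 0.8, 0.2]
width: 0.5
grip_force: 0.0
```

Call:
{"fn": "servo_tool", "kwargs": {"steps": [[0, -0.001, 0, 0, 0, 0, 1], [0, -0.002, 0, 0, 0, 0, 1], [0, -0.0025, 0, 0, 0, 0, 1], [0, -0.0025, 0, 0, 0, 0, 1]]}}

```text
time_s: 19.6
ee_pos: [641.6, 53.9, 116.3]
tcp_rot: [3.141, 0.0, -3.06]
ft_force: [-0.2, 2.2, 0.8]
width: 0.3
grip_force: 0.9
```

Contact begins at about 2 N. I'll add 2 mm, which should reach about 8 N.

Call:
{"fn": "servo_tool", "kwargs": {"steps": [[0, -0.001, 0, 0, 0, 0, 1], [0, -0.002, 0, 0, 0, 0, 1], [0, -0.002, 0, 0, 0, 0, 1], [0, -0.002, 0, 0, 0, 0, 1]]}}

```text
time_s: 20.1
ee_pos: [641.8, 52.3, 116.3]
tcp_rot: [3.141, 0.0, -3.06]
ft_force: [-1.2, 6.6, 0.5]
width: -0.5
grip_force: 3.1
```

```bash
python3 - <<'E'
from h import *
F=[]
for i in range(4): read_camera("scene"); F.append(state()["ft_force"])
print(np.mean(F,0),state()["ee_pos"])
E
```

```text
[-0.31603076  6.35846079  0.00845203] [641.73840185  52.31319937 116.29458295]
```

Add another 0.7 mm and hold it.

Call:
{"fn": "servo_tool", "kwargs": {"steps": [[0, -0.0007, 0, 0, 0, 0, 1], [0, -0.0007, 0, 0, 0, 0, 1], [0, -0.0007, 0, 0, 0, 0, 1], [0, -0.0007, 0, 0, 0, 0, 1], [0, -0.0007, 0, 0, 0, 0, 1], [0, -0.0007, 0, 0, 0, 0, 1], [0, -0.0007, 0, 0, 0, 0, 1], [0, -0.0007, 0, 0, 0, 0, 1], [0, -0.0007, 0, 0, 0, 0, 1], [0, -0.0007, 0, 0, 0, 0, 1], [0, -0.0007, 0, 0, 0, 0, 1], [0, -0.0007, 0, 0, 0, 0, 1]]}}

```text
time_s: 21.8
ee_pos: [641.8, 51.8, 116.3]
tcp_rot: [3.14, 0.0, -3.059]
ft_force: [0.3, 7.0, 0.4]
width: -0.5
grip_force: 3.8
```

```bash
python3 - <<'E'
from h import *
F=[]
for i in range(4): read_camera("scene"); F.append(state()["ft_force"])
print(np.mean(F,0),state()["ee_pos"])
E
```

```text
[-0.85264353  7.47225774  0.01701736] [641.77985084  51.82290981 116.30970005]
```

Call:
{"fn": "servo_tool", "kwargs": {"steps": [[0, 0.001, 0, 0, 0, 0, 1], [0, 0.002, 0, 0, 0, 0, 1], [0, 0.003, 0, 0, 0, 0, 1], [0, 0.004, 0, 0, 0, 0, 1], [0, 0.006, 0, 0, 0, 0, 1], [0, 0.015, 0, 0, 0, 0, 1], [0, 0.03, 0, 0, 0, 0, 1], [0, 0.03, -0.03, 0, 0, 0, 1], [0, 0.03, -0.07, 0, 0, 0, 1], [0, 0.03, -0.1, 0, 0, 0, 1], [0, 0.03, -0.1, 0, 0, 0, 1], [0, 0.03, -0.1, 0, 0, 0, 1]]}}

```text
time_s: 23.5
ee_pos: [639.1, 81.7, 215.6]
tcp_rot: [3.142, -0.001, -3.059]
ft_force: [-0.6, 0.1, -0.2]
width: 0.0
grip_force: 0.0
```

Call:
{"fn": "servo_tool", "kwargs": {"steps": [[0.05, 0, 0, 0, 0, 0, 1], [0.1, 0, 0, 0, 0, 0, 1], [0.15, 0.03, 0, 0, 0, 0, 1], [0.2, 0.06, 0, 0, 0, 0, 1], [0.25, 0.1, 0, 0, 0, 0, 1], [0.25, 0.15, 0, 0, 0, 0, 1], [0.25, 0.2, 0, 0, 0, 0, 1], [0.25, 0.2, 0, 0, 0, 0, 1], [0.25, 0.2, 0, 0, 0, 0, 1], [0.25, 0.2, 0, 0, 0, 0, 1]]}}

```text
time_s: 24.75
ee_pos: [373.9, 259.0, 216.0]
tcp_rot: [-3.141, -0.0, -3.061]
ft_force: [-0.9, -0.1, -0.5]
width: -0.1
grip_force: 0.0
```

```bash
python3 - <<'E'
from h import *
c=read_camera("top"); print(state()["ee_pos"],state()["ft_force"])
b=cv2.imread("pics/top0.png"); s=(slice(100,225),slice(150,360))
cv2.imwrite("pics/p6.png",cv2.resize(np.vstack([c["image"][s],cv2.absdiff(c["image"],b)[s]*3]),None,fx=2.3,fy=2.3))
E
```

```text
[374.00948261 259.07627863 216.12920638] [1.3416481  0.47980835 0.44173516]
```

View pics/p6.png

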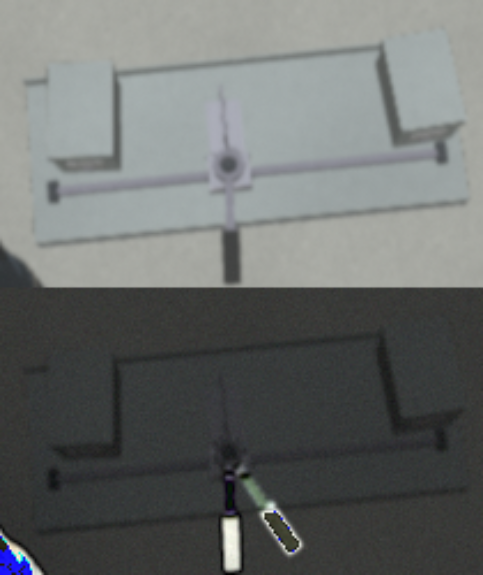

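Only the wrench differs from the start picture (grip now at about (232,255) px in the crop). The boxes, stop and plate show no change, so I'm handing in.

```bash
python3 -c "
from station import *
print(close_job())"
```

```text
the job is handed in; nothing more can be done
None
```

The job is handed in, with no verdict shown: I held the grip at about 11.7 N (1.5 N m) for over 2 s, then the plate at about 7.5 N for over 1 s; in the final top view only the wrench had moved.

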